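Fit the flood bar and lock the print-head clamp

ROBOT

A 7-joint arm with a two-finger parallel gripper is mounted at the origin on a cart in front of the work surface, level with it; the furniture and walls round the work are solid. World frame = base frame: x ahead of the robot, y to its left, z up, the work surface at z = 0. Lengths are in m, angles in rad, forces in N, time in s.
With the tool pointing down it reaches from about 0.4 to 0.925 m from the base axis. Payload 4.1 kg.
Tool frame: the origin (TCP) lies at the very end of the fingers, on their centre line; the grasp point (between the pads) lies 19 mm behind it; z points along the fingers, y is the line along which they close (so a half turn about z gives the same grasp; the last joint's range is limited). The gripper opens to 85 mm and grips with 20 to 120 N. Pads are 22 mm wide; open, the fingers measure 114 mm over their backs; the gripper's body (76 mm by 85 mm) begins 54 mm behind the grasp point. The pads swing forward as they close: fully open they stand 13 mm farther back than shut.
Start: joints at [-1.269, 0.398, 0.045, 1.537, -0.019, 1.207, -0.051], TCP at [0.254, 0.599, 0.231] pointing down, gripper open.
Joint ranges: [-2.82, 2.82], [-0.49, 2.23], [-1.37, 1.46], [0, 2.46], [-1.36, 4.5], [0.23, 2], [-2.94, 2.94]. Speed limits (rad/s): [2.57, 2.57, 3.14, 3.14, 3.14, 3.14, 3.14].

INTERFACE

Orientations are given as a unit quaternion [w, x, y, z].
In Python, from workcell import sensors, optics, order gives the robot as it stands.
- The arm moves only by the shell command python3 -m crank 'ROWS' [FORCE]. ROWS is JSON, a list of rows, each an object with "delta_pos": the shift along the tool's x, y, z in units of 100 mm (1.0 is 100 mm), a list of three; "roll": the turn about the tool's z in units of pi rad (1.0 is pi rad); "hand": the opening, from 0 (shut) to 1 (fully open). A call has 1 to 10 rows; each row is the pose to reach, as a shift and turn from the pose commanded when the call began, along the tool's axes at that moment, turning the shorter way round; what a row does not reach only later rows make up. A row lasts 1/10 s, in which the tool goes at most 50 mm and 8.59 degrees, less where a joint would pass 70% of its speed; a pose out of reach is approached as far as the arm can. A call with a number of a shift or a turn outside -1 to 1 is refused whole. A call with a gripper value outside its range is refused whole. The fingers move at their own pace and stop on an object; FORCE is the grip in N (left out, the last holds). Time passes only in rows, so rows that repeat a pose let the fingers close. It gives the time, the measured TCP pose, the force, the opening and the grip force at its end, in the units of the state.
- sensors.sense(): the state, without advancing time (a new reading comes with each control period).
- optics.grab_frame(name): name is "scene" or "top"; returns a dict with "img" (400x640x3 uint8, blue, green, red), "fx", "fy", "cx", "cy" (pixels), "position" and "attitude" of the camera in the world. Camera axes: x right, y up, looking along -z (the intrinsics and any distortion apply to the point x, -y, -z); pixel columns grow to the right and rows downward; lengths in m; the calibration is good to about 2 mm. A picture is of the moment at which its call begins. There is no depth.
- order.hand_in(): hands the job in; it is judged then, once.
The state is a dict: "t": time; "qpos": joint angles; "qd": joint speeds; "tau": joint torques, N m; "position": TCP position; "eef_rot": TCP orientation; "wrist_force": force on the tool from outside, world axes, zero at the start; "wrist_torque": the same for the moment, N m; "grip_width": finger opening in m; "gripper_force": force on a finger pad.
Only numpy, scipy, OpenCV 4.12 (cv2) and the standard library are available. Lean on these libraries where they do the work, as an engineer would, in place of code of your own. Each camera call takes 0.05 s, during which the arm holds its last target. There are 200 camera calls.

TASK

Fit the blue flood bar in the print head: lift it out of the wooden rack, push it tang first into the slot in the head's sloping face until its shoulders sit flat on the face, and let go. Then lock the clamp: push the red knob fully in against its spring, turn it clockwise past its safety stop (never force it past the stop without pushing it in) and let it spring back out on the far side. Leave the orange bar in the rack and the other things on the table where they are.

Things in the scene. Friction and masses are not known exactly. Their poses are not given: they have to be found in the camera images.
- bar_blue: blue flood bar, 0.09 kg, upright in a rack slot. Flat aluminium tang: 5 mm thick (x), 60 wide (y), z 0-26 mm, lowest 4 mm thinned to 3 mm. Above it the blue bar: 11 mm thick, 62 wide, z 26-61 mm, rounded top; its underside makes 3 mm shoulders. Origin: middle of the tang's lower end, z up through the bar. Either face may go forward. Grip across its thickness, fingertips above z 28 mm.
- bar_orange: orange flood bar, same shape and frame as the blue one, in the rack's other slot; it stays there.
- rack: wooden block screwed to the table, 136 x 96 mm, top 38 mm above the table; origin: centre of its underside; two slots, 7 x 63 mm, 29 mm deep, at own x = -36 and +36 mm, their length along own y. A bar stands in a slot, its shoulders on the rack's top. Which bar is in which slot changes.
- print_head: fixed wedge, blue painted sides, aluminium face 112 x 216 mm that slopes 25 degrees, lower edge towards the robot (36 mm above the table; upper edge 84 mm). Origin on the table under the middle of the face; z up, x away from the robot, y along the face. The slot is on the left of the face, the red knob on the right.
- slot_mouth (a point): centre of the open gap, in the plane of the face. Axes: z out of the face along its normal (25 degrees from vertical, leaning to the robot), x up the slope, y level along the slot. The gap is 7 mm wide (x), 64 long (y), 31 deep, lips bevelled 2 mm; a bar goes in with its x along or against this x. With the shoulders on the face the bar's origin is at z = -26 mm here.
- jaw (a joint): steel clamp jaw on the gap's lower side, flush with the face, m: 0 open; the knob draws it across the gap, 1.9 mm per rad, so that it grips the tang when the knob is locked. Then no bar can enter.
- knob_grip (a point): on the red knob's axis, at the top of its skirt; moves and turns with it. z out of the face (as the slot's z), x along the grip bar to its white pointer. Skirt: disc of radius 25 mm, 6 mm thick; its top is 14 mm above the face when the knob is out. Grip bar: 44 mm long (x), 12 thick (y), z 0-23 mm. The fingertips can stand on the skirt on both sides of the bar and push there.
- clamp_push (a joint): how far the knob is pushed in along its axis, m: 0 out, 0.006 fully in. Spring: 5.4 N at 0, 10.8 N fully in; it springs out by itself.
- clamp_knob (a joint): knob angle, rad, grows clockwise seen from outside (a turn about -z of knob_grip), 0 to 1.3, friction 0.08 N m. Unlocked near 0 (white dot). With the knob out a stop blocks it at about 0.20; pushed in at least 4.5 mm it passes beneath the stop; beyond 1.10 (green dot: 1.2) it springs out and is locked: the stop blocks the way back. Letting go sooner leaves it caught under the stop.
- jar_black_2: black jar, 88 mm wide, 90 mm tall; a bystander, loose; origin: centre of its underside.
- ink_tin_ochre: ochre ink tin, 68 mm wide, 70 mm tall; a bystander, loose; origin: centre of its underside.
- loupe: black stand magnifier, 36 mm wide, 42 mm tall; a bystander, loose; origin: centre of its underside.
- scraper: scraper with wooden handle lying flat, 50 x 195 x 17 mm; a bystander, loose; origin: centre of its underside.
- brush_b: blue-handled flat brush lying flat, 38 x 215 x 14 mm; a bystander, loose; origin: centre of its underside.
- marker_black: black marker lying flat, 15 x 138 x 16 mm; a bystander, loose; origin: centre of its underside.
- tape_masking: roll of masking tape lying flat, 104 mm wide, 25 mm tall; a bystander, loose; origin: centre of its underside.
- staple_pack: pale carton, 55 x 100 x 38 mm; a bystander, loose; origin: centre of its underside.
- lamp_post (a point): foot of the fixed grey lamp post on the table, 45 mm radius at the foot, 15 mm above, with a switch box (60 x 70 mm) 0.38 to 0.5 m up; the arm must pass it on the robot's side, and not strike it.

How it is judged:
By the outcome, as a careful person would: the job done as asked, in the order asked, and still so for the second after the job is handed in, with the robot touching nothing.
It also fails if it takes over 51 s, if anything falls off the work surface, if the arm or the gripper's body presses on something with over 40 N, if the wrist force passes 120 N, or if a joint passes its speed limit or range.

## Working session

There is one attempt and no reset: what is moved stays moved. The work goes in short steps, Python scripts to look and compute and a shell command to move; the robot and the scene stay as the last step left them, time stands still between calls to the robot, and variables do not carry over. Pictures are saved under pics/ and viewed, at most 13 in all, crops included, and the job is handed in when it is done.

```bash
ls; mkdir -p pics; python3 - <<'E'
from workcell import sensors, optics
import cv2
print(sensors.sense())
for n in("scene","top"):
    f=optics.grab_frame(n); cv2.imwrite(f"pics/{n}0.png",f["img"]); print({k:v for k,v in f.items() if k!="img"})
E
```

```text
pics
{'t': 0.0, 'qpos': array([-1.26902153,  0.39922737,  0.04503197,  1.53790482, -0.01871203,
        1.20690496, -0.05067201]), 'qd': array([ 7.72938784e-04, -1.90897705e-03, -1.65062932e-05, -9.17861101e-04,
       -6.19010009e-04, -1.04338329e-03,  4.66620535e-04]), 'tau': array([-2.41936759e-04, -4.75125754e+01,  1.36444576e+00, -2.54224545e+01,
        1.16392513e-02,  9.56719770e-03,  1.01194956e-05]), 'position': array([0.25330861, 0.59790426, 0.23022953]), 'eef_rot': array([-1.37878195e-04,  1.98981715e-01,  9.80002681e-01, -1.00199447e-03]), 'wrist_force': array([ 0.28047677,  1.13392306, -0.50316428]), 'wrist_torque': array([0.02973064, 0.03306583, 0.06035897]), 'gripper_force': 0.0, 'grip_width': 0.085388774939672}
{'fx': 458.08995638551903, 'fy': 458.08995638551903, 'cx': 323.22628983103704, 'cy': 203.91055368766033, 'position': array([-0.43852488, -0.65192671,  0.85824724]), 'attitude': array([ 0.77706428,  0.41733896, -0.22645062, -0.41318206])}
{'fx': 503.7069253982227, 'fy': 503.7069253982227, 'cx': 317.8107333171376, 'cy': 204.1165854566589, 'position': array([ 0.44754349, -0.02203655,  1.41092305]), 'attitude': array([ 0.71062514,  0.02508084, -0.01232985, -0.70301553])}
```

View pics/scene0.png

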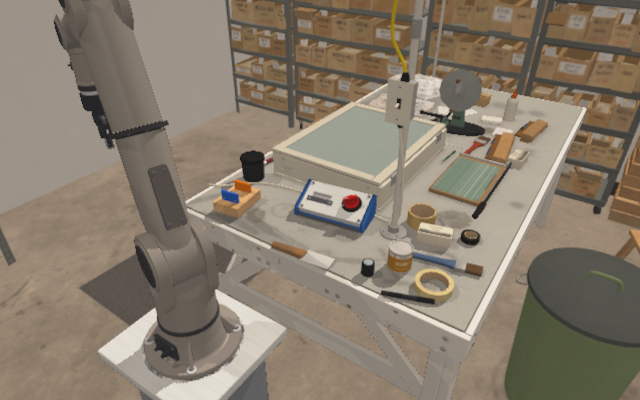

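View pics/top0.png

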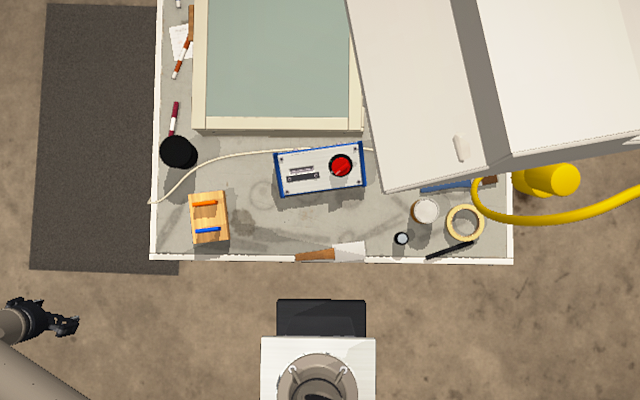

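The scene view shows the head near the table's front with the red knob at (351,202), the slot at (320,198), the rack at (237,200) and the post foot at (397,230). In the top view the rack is at (208,217), with the blue bar at (207,230) and orange at (204,203). The slot is at (302,173) and the knob at (341,165).

The interface only offers roll, so I'll check how the tool's attitude behaves at the edge of reach, over empty space.

```bash
python3 -m crank '[{"delta_pos":[0,0.5,0],"roll":0,"hand":1},{"delta_pos":[0,1,0],"roll":0,"hand":1},{"delta_pos":[0,1,0],"roll":0,"hand":1},{"delta_pos":[0,1,0],"roll":0,"hand":1}]'; python3 -m crank '[{"delta_pos":[0,0.5,0],"roll":0,"hand":1},{"delta_pos":[0,1,0],"roll":0,"hand":1},{"delta_pos":[0,1,0],"roll":0,"hand":1},{"delta_pos":[0,1,0],"roll":0,"hand":1}]';python3 -m crank '[{"delta_pos":[0,0.5,0],"roll":0,"hand":1},{"delta_pos":[0,1,0],"roll":0,"hand":1},{"delta_pos":[0,1,0],"roll":0,"hand":1},{"delta_pos":[0,1,0],"roll":0,"hand":1}]'
```

```text
t: 0.5
position: [0.2924, 0.6905, 0.2287]
eef_rot: [-0.0, 0.199, 0.98, -0.002]
wrist_force: [-0.1, -0.2, 0.3]
grip_width: 0.0856
gripper_force: 0.0
t: 0.9
position: [0.3313, 0.782, 0.2291]
eef_rot: [-0.0, 0.199, 0.98, -0.002]
wrist_force: [-0.3, -0.5, 0.3]
grip_width: 0.0855
gripper_force: 0.0
t: 1.3
position: [0.3706, 0.8745, 0.2345]
eef_rot: [0.0, 0.199, 0.98, 0.001]
wrist_force: [0.3, 1.0, 0.2]
grip_width: 0.0854
gripper_force: 0.0
```

```bash
python3 -m crank '[{"delta_pos":[0,0.5,0],"roll":0,"hand":1},{"delta_pos":[0,1,0],"roll":0,"hand":1},{"delta_pos":[0,1,0],"roll":0,"hand":1},{"delta_pos":[0,1,0],"roll":0,"hand":1},{"delta_pos":[0,1,0],"roll":0,"hand":1}]'; python3 -c "
from workcell import sensors;s=sensors.sense();print(s['qpos'],s['position'],s['eef_rot'])"; python3 -m crank '[{"delta_pos":[0,0,0],"roll":0,"hand":1}]'
```

```text
t: 1.8
position: [0.3806, 0.8961, 0.1911]
eef_rot: [0.004, 0.199, 0.98, 0.015]
wrist_force: [0.1, -0.1, 8.6]
grip_width: 0.0854
gripper_force: 0.0
[-1.2140659   1.29299157  0.07048003  0.00868055 -0.0680871   1.80859487
 -0.04265153] [0.38060176 0.89612824 0.19106439] [0.00351812 0.19892569 0.97988865 0.01531078]
t: 1.9
position: [0.3811, 0.8989, 0.224]
eef_rot: [0.007, 0.198, 0.98, 0.034]
wrist_force: [1.1, -0.4, 4.2]
grip_width: 0.0854
gripper_force: 0.0
```

```bash
python3 -m crank '[{"delta_pos":[0,1,0],"roll":0,"hand":1},{"delta_pos":[0,1,0],"roll":0,"hand":1},{"delta_pos":[0,1,0],"roll":0,"hand":1}]'|head -3; python3 -m crank '[{"delta_pos":[0,-0.5,0],"roll":0,"hand":1},{"delta_pos":[0,-1,0],"roll":0,"hand":1},{"delta_pos":[0,-1,0],"roll":0,"hand":1},{"delta_pos":[0,-1,0],"roll":0,"hand":1}]' | head -3;  python3 -c "
from workcell import sensors;s=sensors.sense();print(s['qpos'],s['position'],s['eef_rot'])"
```

```text
t: 2.2
position: [0.3849, 0.8958, 0.1494]
eef_rot: [0.002, 0.202, 0.979, 0.001]
t: 2.6
position: [0.3475, 0.8092, 0.1567]
eef_rot: [0.002, 0.202, 0.979, 0.008]
[-1.23796916  0.88958997  0.05601108  0.87735546 -0.04252969  1.35836822
 -0.02946643] [0.34754279 0.80920341 0.15673664] [0.00236356 0.20151623 0.97944687 0.00833392]
```

```bash
cat > h.py <<'E'
import numpy as np, cv2
from scipy.spatial.transform import Rotation as R
from scipy.optimize import least_squares
from workcell import sensors, optics
def rot(q): return R.from_quat(np.r_[q[1:],q[0]])
def proj(f,P):
    p=rot(f["attitude"]).inv().apply(np.atleast_2d(P)-f["position"])
    return np.c_[f["cx"]+f["fx"]*p[:,0]/-p[:,2], f["cy"]-f["fy"]*p[:,1]/-p[:,2]]
def tri(pairs):
    g=lambda X: np.concatenate([(proj(f,X)[0]-uv) for f,uv in pairs])
    r=least_squares(g,[.5,0,.05]); return r.x, np.abs(r.fun).max()
def cell(f,u0,v0,w,h,W=400,H=300,st=10):
    c=cv2.resize(f["img"][v0:v0+h,u0:u0+w],(W,H),interpolation=cv2.INTER_CUBIC)
    for u in range(-(-u0//st)*st,u0+w,st):
        x=int((u-u0+.5)*W/w); cv2.line(c,(x,0),(x,6),(0,255,0),1); cv2.putText(c,str(u),(x-10,16),0,.32,(0,255,0),1)
    for v in range(-(-v0//st)*st,v0+h,st):
        y=int((v-v0+.5)*H/h); cv2.line(c,(0,y),(6,y),(0,255,0),1); cv2.putText(c,str(v),(8,y+4),0,.32,(0,255,0),1)
    return c
E
python3 - <<'E'
from h import *
a=optics.grab_frame("top");b=optics.grab_frame("scene")
import pickle;pickle.dump((a,b),open("fr.pkl","wb"))
cv2.imwrite("pics/c1.png",np.vstack([np.hstack([cell(a,268,132,104,78),cell(b,288,170,100,75)]),np.hstack([cell(a,176,180,80,60),cell(b,204,170,72,54)])]))
E
```

```text
(no output)
```

View pics/c1.png

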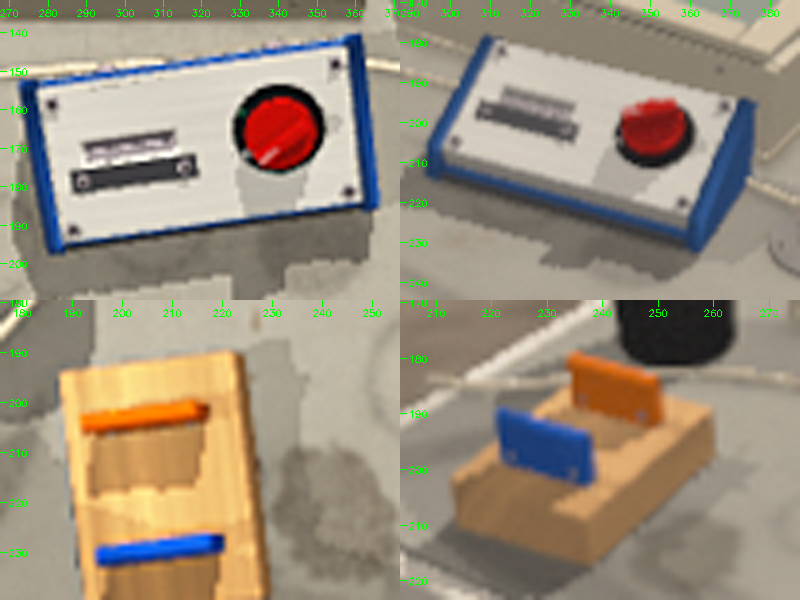

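The composite shows the head face's corner screws and the knob. There is a dark jaw strip and a silvery strip above it at top (300,170), and I need to know which of the two is the gap. I'll zoom in there and fit poses at the same time.

```bash
cat > fit.py <<'E'
from h import *
import pickle
a,b=pickle.load(open("fr.pkl","rb"))
c1=lambda x,y:(268+x/3.846-.5,132+y/3.846-.5)
c2=lambda x,y:(288+x/4-.5,170+y/4-.5)
c3=lambda x,y:(176+x/5-.5,180+y/5-.5)
c4=lambda x,y:(204+x/5.556-.5,170+y/5.556-.5)
T=np.array([c1(52,105),c1(336,65),c1(349,192),c1(74,230)])
S=np.array([c2(102,50),c2(324,105),c2(283,203),c2(55,142)])
s,c=np.sin(np.radians(25)),np.cos(np.radians(25))
def face(p,XY,off=0):  # in-plane: x up slope, y left; off along normal
    XY=np.atleast_2d(XY); Q=np.c_[XY[:,0]*c-off*s,XY[:,1],XY[:,0]*s+off*c]
    return R.from_euler("z",p[3]).apply(Q)+p[:3]
def res(p):
    XY=np.array([[1,1],[1,-1],[-1,-1],[-1,1]])*p[4:6]
    F=face(p,XY); return np.r_[(proj(a,F)-T).ravel(),(proj(b,F)-S).ravel()]
if __name__=="__main__":
    r=least_squares(res,[.55,0,.06,.1,.04,.09]);print("head",r.x.round(4),np.abs(r.fun).max().round(2)); np.save("head.npy",r.x)
    def rb(p):
        d=np.array([-np.sin(p[3]),np.cos(p[3]),0]);e=np.array([np.cos(p[3]),np.sin(p[3]),0]);C=p[:3]
        ends=np.array([C+.031*d,C-.031*d]); nf=ends-.0055*e-[0,0,.002]; bt=ends-.0055*e-[0,0,.035]
        return np.r_[(proj(a,ends)-[c3(99,252),c3(222,243)]).ravel(),(proj(b,np.r_[nf,bt])-[c4(99,108),c4(194,132),c4(100,162),c4(192,187)]).ravel()]
    r=least_squares(rb,[.4,.28,.07,.1]);print("blue",r.x.round(4),r.fun.round(2))
    print("post",tri([(b,(397,230))])[0])
    # ray with plane z=0 for post
    q=rot(b["attitude"]).apply([(397-b["cx"])/b["fx"],-(232-b["cy"])/b["fy"],-1]); print(b["position"]-q*b["position"][2]/q[2])
    cv2.imwrite("pics/c2.png",np.vstack([cell(a,286,162,36,20,720,300,2),cell(b,302,184,36,20,720,300,2)]))
E
python3 fit.py
```

```text
head [ 0.61   -0.0023  0.0621  0.1496  0.047   0.0986] 0.39
blue [0.4477 0.2952 0.0786 0.1301] [ 0.28  0.91 -1.17 -0.07  0.47  0.48 -0.86  0.75  1.44 -0.69  0.47 -0.53]
post [ 0.6921637  -0.19113395 -0.02715897]
[ 6.47973435e-01 -2.09928078e-01 -1.11022302e-16]
```

View pics/c2.png

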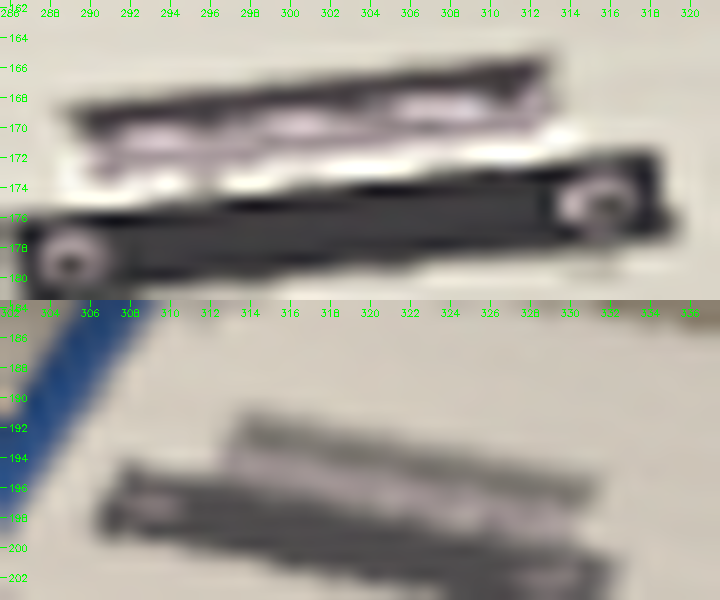

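The dark band with silver below it suggests gap plus steel jaw. I'll rectify both views onto the face plane to check that they agree and to get in-plane coordinates.

```bash
cat > rect.py <<'E'
from fit import *
p=np.load("head.npy")
def rect(f,off=0,x0=-.035,x1=.04,y0=-.1,y1=.1,k=3900):
    H,W=int((x1-x0)*k),int((y1-y0)*k)
    yy,xx=np.meshgrid(np.linspace(y1,y0,W),np.linspace(x1,x0,H))
    uv=proj(f,face(p,np.c_[xx.ravel(),yy.ravel()],off)).astype(np.float32)
    m=cv2.remap(f["img"],uv[:,0].reshape(H,W),uv[:,1].reshape(H,W),cv2.INTER_CUBIC)
    for y in np.arange(y0,y1+1e-6,.01):
        u=int((y1-y)*k); cv2.line(m,(u,0),(u,5),(0,160,0),1); cv2.putText(m,f"{y*1000:.0f}",(u-8,15),0,.32,(0,160,0),1)
    for x in np.arange(x0,x1+1e-6,.005):
        v=int((x1-x)*k); cv2.line(m,(0,v),(5,v),(0,160,0),1); cv2.putText(m,f"{x*1000:.0f}",(7,v+4),0,.32,(0,160,0),1)
    return m
cv2.imwrite("pics/c3.png",np.vstack([rect(a),rect(b)]))
E
python3 rect.py
```

```text
(no output)
```

View pics/c3.png

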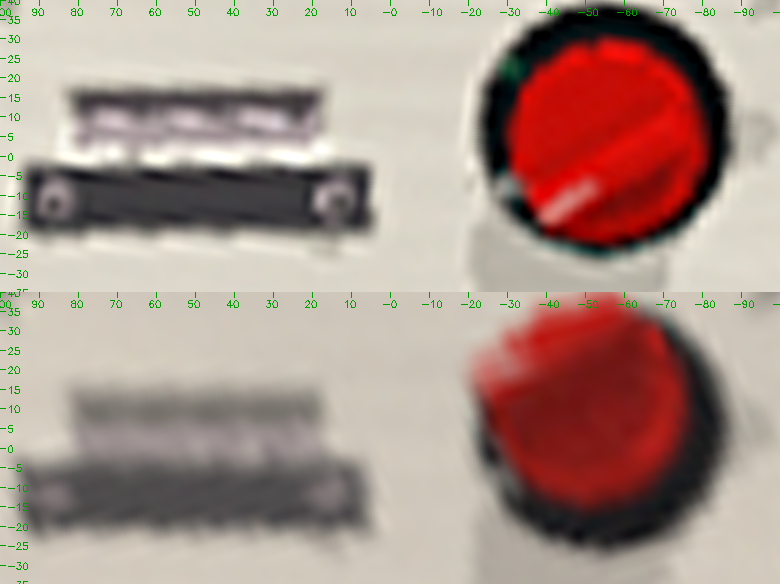

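The two views agree if the gap (with bevels) is at in-plane x ≈ 5–16 mm, y ≈ 18–82 mm, so its centre is about (10, 50) mm. The knob centre is near y ≈ −55 mm. Next I'll work out the motion to the blue bar.

```bash
cat >> h.py <<'E'
def go(target, ydir=None, zdir=(0,0,-1)):
    s=sensors.sense(); r=rot(s["eef_rot"]); d=r.inv().apply(np.array(target)-s["position"])*10
    out=f"t {s['t']:.2f} pos {s['position'].round(4)} tiltz {r.apply([0,0,1]).round(3)} ydir {r.apply([0,1,0]).round(3)} q {s['qpos'].round(2)} F {s['wrist_force'].round(1)} w {s['grip_width']:.4f} | delta {d.round(3)}"
    if ydir is not None:
        v=r.inv().apply(ydir); an=np.arctan2(-v[0],v[1]); an=(an+np.pi/2)%np.pi-np.pi/2
        out+=f" roll {an/np.pi:.3f}"
    print(out)
E
python3 - <<'E'
from fit import *
def rb(p):
    p=np.array([p[0],p[1],.075,p[2]])
    d=np.array([-np.sin(p[3]),np.cos(p[3]),0]);e=np.array([np.cos(p[3]),np.sin(p[3]),0]);C=p[:3]
    ends=np.array([C+.031*d,C-.031*d]); nf=ends-.0055*e-[0,0,.002]; bt=ends-.0055*e-[0,0,.035]
    return np.r_[(proj(a,ends)-[c3(99,252),c3(222,243)]).ravel(),(proj(b,np.r_[nf,bt])-[c4(99,108),c4(194,132),c4(100,162),c4(192,187)]).ravel()]
r=least_squares(rb,[.4,.28,.1]);print("blue",r.x.round(4),r.fun.round(2))
p=np.load("head.npy");print("mouth",face(p,[.01,.05]).round(4))
# knob skirt centre
g=lambda k: proj(a,face(p,[k[0],k[1]],.014))[0]-(np.mean([proj(a,face(p,[.0075,-.0545]))[0]],0))
k=least_squares(g,[.01,-.05]).x;print("knob in-plane (top)",k.round(4),face(p,k,.014).round(4))
g=lambda k: proj(b,face(p,[k[0],k[1]],.011))[0]-(np.mean([proj(b,face(p,[.005,-.055]))[0]],0))
k=least_squares(g,[.01,-.05]).x;print("knob (scene)",k.round(4))
go([*r.x[:2],.16],[np.cos(r.x[2]),np.sin(r.x[2]),0])
E
```

```text
blue [0.4489 0.2969 0.1293] [ 0.02  0.44 -1.49 -0.51  0.49  1.11 -0.89  1.38  1.45 -0.1   0.44  0.07]
mouth [[0.6115 0.0485 0.0663]]
knob in-plane (top) [ 0.012  -0.0539] [[ 0.6229 -0.0548  0.0798]]
knob (scene) [-0.0014 -0.0589]
t 2.70 pos [0.3439 0.7978 0.1495] tiltz [-0.001 -0.009 -1.   ] ydir [ 0.396  0.918 -0.009] q [-1.24  0.89  0.06  0.9  -0.04  1.37 -0.03] F [-0.4  1.1 -0.8] w 0.0858 | delta [-2.949 -4.185 -0.062] roll 0.329
```

```bash
for i in 1 2 3 4; do python3 -m crank '[{"delta_pos":[-0.37,-0.52,0],"roll":0,"hand":0.6},{"delta_pos":[-0.74,-1,0],"roll":0,"hand":0.6},{"delta_pos":[-0.74,-1,0],"roll":0,"hand":0.6}]' | head -2; done;  python3 -m crank '[{"delta_pos":[0,-0.1,0],"roll":0.329,"hand":0.6},{"delta_pos":[0,-0.1,0],"roll":0.329,"hand":0.6},{"delta_pos":[0,-0.1,0],"roll":0.329,"hand":0.6},{"delta_pos":[0,-0.1,0],"roll":0.329,"hand":0.6},{"delta_pos":[0,-0.1,0],"roll":0.329,"hand":0.6},{"delta_pos":[0,-0.1,0],"roll":0.329,"hand":0.6},{"delta_pos":[0,-0.1,0],"roll":0.329,"hand":0.6},{"delta_pos":[0,-0.1,0],"roll":0.329,"hand":0.6}]'
python3 - <<'E'
from h import *
go([.4485,.2960,.046],[np.cos(.135),np.sin(.135),0])
E
```

```text
t: 3.0
position: [0.3803, 0.6836, 0.1541]
t: 3.3
position: [0.4098, 0.5624, 0.1543]
t: 3.6
position: [0.4386, 0.4408, 0.1544]
t: 3.9
position: [0.4676, 0.3189, 0.1551]
t: 4.7
position: [0.4612, 0.3154, 0.1526]
eef_rot: [0.005, 0.659, 0.752, 0.006]
wrist_force: [-0.0, -0.1, 0.5]
grip_width: 0.0511
gripper_force: 0.0
t 4.70 pos [0.4612 0.3154 0.1526] tiltz [ 0.014  0.002 -1.   ] ydir [0.991 0.131 0.015] q [-0.94  0.32  0.32  1.86 -0.11  0.97 -0.44] F [-0.  -0.1  0.5] w 0.0511 | delta [-0.176 -0.167  1.063] roll -0.001
```

```bash
python3 -m crank '[{"delta_pos":[-0.176,-0.167,0.4],"roll":0,"hand":0.6},{"delta_pos":[-0.176,-0.167,0.7],"roll":0,"hand":0.6},{"delta_pos":[-0.176,-0.167,0.9],"roll":0,"hand":0.6},{"delta_pos":[-0.176,-0.167,1],"roll":0,"hand":0.6}]' | head -2;python3 - <<'E'
from h import *
go([.4485,.2960,.046],[np.cos(.135),np.sin(.135),0])
a=optics.grab_frame("top");b=optics.grab_frame("scene")
cv2.imwrite("pics/c4.png",np.hstack([cell(a,176,180,80,60),cell(b,204,160,72,54)]))
E
```

```text
t: 5.1
position: [0.4444, 0.2921, 0.0445]
t 5.10 pos [0.4444 0.2921 0.0445] tiltz [ 0.005 -0.008 -1.   ] ydir [0.991 0.134 0.003] q [-0.9   0.43  0.29  2.   -0.16  0.74 -0.38] F [-0.1  0.5 -0.1] w 0.0515 | delta [ 0.033  0.046 -0.015] roll -0.000
```

View pics/c4.png

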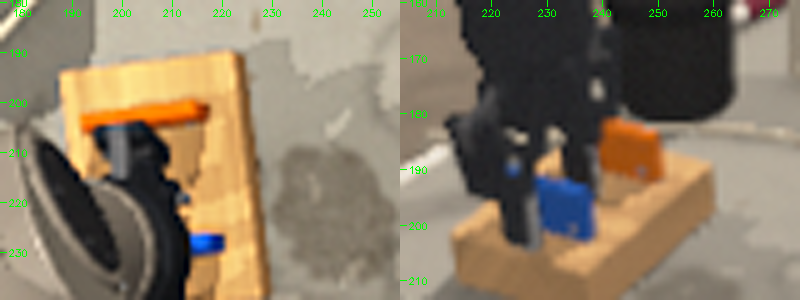

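The fingers straddle the blue bar and the near finger lines up with its middle, so I'll close on it and lift.

```bash
python3 -m crank '[{"delta_pos":[0.02,0.045,0],"roll":0,"hand":0},{"delta_pos":[0.02,0.045,0],"roll":0,"hand":0},{"delta_pos":[0.02,0.045,0],"roll":0,"hand":0},{"delta_pos":[0.02,0.045,0],"roll":0,"hand":0},{"delta_pos":[0.02,0.045,0],"roll":0,"hand":0},{"delta_pos":[0.02,0.045,0],"roll":0,"hand":0}]' 60; python3 -m crank '[{"delta_pos":[0.02,0.045,-0.2],"roll":0,"hand":0},{"delta_pos":[0.02,0.045,-0.5],"roll":0,"hand":0},{"delta_pos":[0.02,0.045,-1],"roll":0,"hand":0},{"delta_pos":[0.02,0.045,-1],"roll":0,"hand":0}]'; python3 -c "
from h import *
go([.45,.07,.5])"
```

```text
t: 5.8
position: [0.447, 0.292, 0.039]
eef_rot: [0.005, 0.659, 0.752, -0.007]
wrist_force: [1.1, -0.1, 8.0]
grip_width: 0.0098
gripper_force: 59.9
t: 6.2
position: [0.4539, 0.298, 0.1431]
eef_rot: [0.006, 0.659, 0.752, -0.003]
wrist_force: [0.5, 0.4, -0.7]
grip_width: 0.0101
gripper_force: 60.4
t 6.20 pos [0.4539 0.298  0.1431] tiltz [ 0.004 -0.013 -1.   ] ydir [0.991 0.13  0.002] q [-0.94  0.31  0.33  1.9  -0.11  0.96 -0.43] F [ 0.5  0.4 -0.7] w 0.0101 | delta [-2.301 -0.328 -3.54 ]
```

```bash
for i in 1 2 3; do python3 -m crank '[{"delta_pos":[-0.25,-0.03,-0.4],"roll":0,"hand":0},{"delta_pos":[-0.5,-0.1,-0.8],"roll":0,"hand":0},{"delta_pos":[-0.77,-0.1,-1],"roll":0,"hand":0},{"delta_pos":[-0.77,-0.1,-1],"roll":0,"hand":0}]' | head -3; done; python3 -c "
from h import *
go([.42,.06,.6])"
```

```text
t: 6.6
position: [0.453, 0.2162, 0.2417]
eef_rot: [0.006, 0.662, 0.75, -0.007]
t: 7.0
position: [0.4532, 0.141, 0.3428]
eef_rot: [0.006, 0.662, 0.75, -0.007]
t: 7.4
position: [0.4534, 0.0657, 0.4437]
eef_rot: [0.006, 0.661, 0.75, -0.008]
t 7.40 pos [0.4534 0.0657 0.4437] tiltz [-0.001 -0.02  -1.   ] ydir [ 0.992  0.125 -0.004] q [-0.78 -0.06  0.5   1.61  0.05  1.59 -0.15] F [ 0.7  0.1 -0.5] w 0.0101 | delta [-0.045 -0.344 -1.561]
```

```bash
for i in 1 2 3; do python3 -m crank '[{"delta_pos":[0,0,-0.4],"roll":0,"hand":0},{"delta_pos":[0,0,-0.8],"roll":0,"hand":0},{"delta_pos":[0,0,-1],"roll":0,"hand":0}]' | head -2; python3 -c "
from h import *
go([.42,.06,.6])"; done
```

```text
t: 7.7
position: [0.4527, 0.0729, 0.5423]
t 7.70 pos [0.4527 0.0729 0.5423] tiltz [-0.006 -0.02  -1.   ] ydir [ 0.991  0.133 -0.008] q [-0.79 -0.03  0.5   1.38  0.03  1.8  -0.14] F [ 0.1 -0.  -0.5] w 0.0102 | delta [-0.095 -0.346 -0.572]
t: 8.0
position: [0.4541, 0.0748, 0.6374]
t 8.00 pos [0.4541 0.0748 0.6374] tiltz [ 0.002 -0.019 -1.   ] ydir [ 0.991  0.133 -0.001] q [-0.85  0.04  0.62  1.11 -0.01  2.   -0.1 ] F [ 0.2 -1.  -1.6] w 0.0099 | delta [-0.094 -0.357  0.376]
t: 8.3
position: [0.4552, 0.0832, 0.6515]
t 8.30 pos [0.4552 0.0832 0.6515] tiltz [ 0.033 -0.003 -0.999] ydir [0.988 0.152 0.032] q [-1.09  0.04  0.87  1.09 -0.02  1.99 -0.08] F [-0.1  3.2 -0.5] w 0.0101 | delta [-0.172 -0.4    0.504]
```

```bash
for i in 1 2; do python3 -m crank '[{"delta_pos":[0,0,-1],"roll":0,"hand":0},{"delta_pos":[0,0,-1],"roll":0,"hand":0},{"delta_pos":[0,0,-1],"roll":0,"hand":0},{"delta_pos":[0,0,-1],"roll":0,"hand":0}]' | head -2; python3 -c "
from h import *
go([.42,.06,.6])"; done
```

```text
t: 8.7
position: [0.4353, 0.0841, 0.699]
t 8.70 pos [0.4353 0.0841 0.699 ] tiltz [ 0.148  0.008 -0.989] ydir [0.977 0.152 0.147] q [-1.05 -0.05  0.67  1.05  0.09  1.99 -0.18] F [-0.2 -0.1 -0.1] w 0.0103 | delta [-0.2   -0.332  0.955]
t: 9.1
position: [0.4299, 0.0732, 0.7124]
t 9.10 pos [0.4299 0.0732 0.7124] tiltz [ 0.174  0.005 -0.985] ydir [0.976 0.131 0.173] q [-0.3  -0.04  0.    1.02  0.05  1.99 -0.15] F [ 0.3 -0.3 -0.3] w 0.0102 | delta [-0.098 -0.308  1.089]
```

```bash
for i in 1 2; do python3 -m crank '[{"delta_pos":[0.1,0.3,-1],"roll":0,"hand":0},{"delta_pos":[0.1,0.3,-1],"roll":0,"hand":0},{"delta_pos":[0.1,0.3,-1],"roll":0,"hand":0},{"delta_pos":[0.1,0.3,-1],"roll":0,"hand":0}]' | head -2; python3 -c "
from h import *
go([.42,.06,.6],[.896,.135,.423])"; done
```

```text
t: 9.5
position: [0.4343, 0.0791, 0.7321]
t 9.50 pos [0.4343 0.0791 0.7321] tiltz [ 0.213  0.015 -0.977] ydir [0.968 0.13  0.213] q [ 0.42 -0.02 -0.7   0.95  0.04  1.99 -0.13] F [ 0.4 -0.1 -0.8] w 0.0101 | delta [-0.153 -0.445  1.257] roll -0.004
t: 9.9
position: [0.4319, 0.0847, 0.7581]
t 9.90 pos [0.4319 0.0847 0.7581] tiltz [ 0.265  0.025 -0.964] ydir [0.956 0.128 0.266] q [ 1.14 -0.04 -1.35  0.89 -0.01  1.99 -0.09] F [ 0.1  0.  -0.3] w 0.0100 | delta [-0.214 -0.565  1.486] roll -0.004
```

```bash
for i in 1 2; do python3 -m crank '[{"delta_pos":[0.1,0.4,-1],"roll":0,"hand":0},{"delta_pos":[0.1,0.4,-1],"roll":0,"hand":0},{"delta_pos":[0.1,0.4,-1],"roll":0,"hand":0},{"delta_pos":[0.1,0.4,-1],"roll":0,"hand":0},{"delta_pos":[0.1,0.4,-1],"roll":0,"hand":0}]' | head -2; python3 -c "
from h import *
go([.42,.06,.6],[.896,.135,.423])"; done
```

```text
t: 10.4
position: [0.4292, 0.0926, 0.7867]
t 10.40 pos [0.4292 0.0926 0.7867] tiltz [ 0.323  0.037 -0.946] ydir [0.937 0.128 0.325] q [ 1.17 -0.06 -1.37  0.83 -0.03  1.99 -0.09] F [-0.8 -0.6 -0.5] w 0.0103 | delta [-0.298 -0.734  1.724] roll -0.004
t: 10.9
position: [0.428, 0.0992, 0.8138]
t 10.90 pos [0.428  0.0992 0.8138] tiltz [ 0.379  0.048 -0.924] ydir [0.916 0.123 0.382] q [ 1.11 -0.04 -1.37  0.77  0.01  2.   -0.12] F [ 0.7 -0.1 -0.9] w 0.0103 | delta [-0.372 -0.938  1.927] roll -0.005
```

```bash
for i in 1; do python3 -m crank '[{"delta_pos":[0.15,0.4,-1],"roll":0,"hand":0},{"delta_pos":[0.15,0.4,-1],"roll":0,"hand":0},{"delta_pos":[0.15,0.4,-1],"roll":0,"hand":0},{"delta_pos":[0.15,0.4,-1],"roll":0,"hand":0}]' | head -2; python3 -c "
from h import *
go([.42,.06,.6],[.896,.135,.423])"; done
```

```text
t: 11.3
position: [0.4216, 0.1101, 0.8403]
t 11.30 pos [0.4216 0.1101 0.8403] tiltz [ 0.431  0.06  -0.9  ] ydir [0.892 0.12  0.436] q [ 1.09 -0.05 -1.36  0.71  0.01  2.   -0.14] F [-1.1 -0.2 -0.7] w 0.0101 | delta [-0.498 -1.121  2.126] roll -0.004
```

```bash
python3 -c "
from h import *
go([.5927,.0457,.107],[.896,.135,.423])"; python3 -m crank '[{"delta_pos":[-0.1,-0.3,0.4],"roll":-0.004,"hand":0},{"delta_pos":[-0.1,-0.6,0.7],"roll":-0.004,"hand":0},{"delta_pos":[-0.1,-0.6,1],"roll":-0.004,"hand":0}]' | head -2; python3 -c "
from h import *
go([.5927,.0457,.107],[.896,.135,.423])"
```

```text
t 11.30 pos [0.4216 0.1101 0.8403] tiltz [ 0.431  0.06  -0.9  ] ydir [0.892 0.12  0.436] q [ 1.09 -0.05 -1.36  0.71  0.01  2.   -0.14] F [-1.1 -0.2 -0.7] w 0.0101 | delta [-0.879 -1.744  7.301] roll -0.004
t: 11.6
position: [0.4136, 0.1001, 0.7321]
t 11.60 pos [0.4136 0.1001 0.7321] tiltz [ 0.437  0.062 -0.897] ydir [0.888 0.132 0.441] q [ 0.98 -0.35 -0.75  1.18 -0.39  1.75  0.19] F [ 3.   3.4 -1.5] w 0.0100 | delta [-0.781 -1.242  6.358] roll -0.001
```

```bash
for i in 1 2 3; do python3 -m crank '[{"delta_pos":[-0.05,-0.08,0.4],"roll":0,"hand":0},{"delta_pos":[-0.1,-0.15,0.8],"roll":0,"hand":0},{"delta_pos":[-0.12,-0.15,1],"roll":0,"hand":0}]' | head -2; python3 -c "
from h import *
go([.5927,.0457,.107],[.896,.135,.423])"; done
```

```text
t: 11.9
position: [0.4434, 0.0914, 0.6304]
t 11.90 pos [0.4434 0.0914 0.6304] tiltz [ 0.427  0.059 -0.902] ydir [0.893 0.13  0.431] q [ 0.95 -0.4  -0.74  1.45 -0.4   1.55  0.25] F [-0.6  0.1 -0.4] w 0.0099 | delta [-0.653 -0.98   5.333] roll -0.001
t: 12.2
position: [0.4748, 0.0836, 0.5336]
t 12.20 pos [0.4748 0.0836 0.5336] tiltz [ 0.426  0.06  -0.903] ydir [0.893 0.131 0.43 ] q [ 0.95 -0.4  -0.8   1.65 -0.41  1.34  0.29] F [ 0.4  0.1 -1.4] w 0.0100 | delta [-0.535 -0.831  4.331] roll -0.001
t: 12.5
position: [0.5057, 0.0757, 0.4371]
t 12.50 pos [0.5057 0.0757 0.4371] tiltz [ 0.426  0.06  -0.903] ydir [0.893 0.131 0.43 ] q [ 0.98 -0.34 -0.9   1.82 -0.39  1.11  0.29] F [-0.6  0.  -1.1] w 0.0101 | delta [-0.414 -0.681  3.333] roll -0.001
```

```bash
for i in 1 2 3; do python3 -m crank '[{"delta_pos":[-0.05,-0.08,0.4],"roll":0,"hand":0},{"delta_pos":[-0.1,-0.15,0.8],"roll":0,"hand":0},{"delta_pos":[-0.13,-0.22,1],"roll":0,"hand":0}]' | head -2; done; python3 -c "
from h import *
go([.5927,.0457,.107],[.896,.135,.423])
a=optics.grab_frame('top');b=optics.grab_frame('scene')
import pickle;pickle.dump((a,b),open('fr2.pkl','wb'))
cv2.imwrite('pics/c5.png',np.hstack([cell(a,268,132,104,78),cell(b,278,150,100,75)]))
"
```

```text
t: 12.8
position: [0.5312, 0.0662, 0.3384]
t: 13.1
position: [0.5569, 0.0565, 0.2401]
t: 13.4
position: [0.5824, 0.0464, 0.139]
t 13.40 pos [0.5824 0.0464 0.139 ] tiltz [ 0.426  0.061 -0.903] ydir [0.893 0.131 0.431] q [ 0.77  0.31 -1.05  2.13  0.66  0.48 -0.59] F [ 0.1 -1.6 -0.8] w 0.0100 | delta [-0.022 -0.047  0.332] roll -0.001
```

View pics/c5.png

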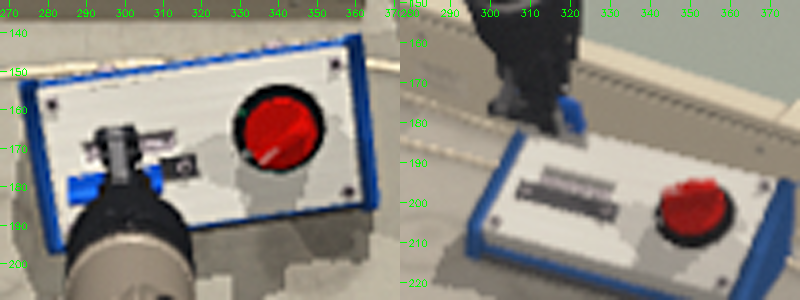

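```bash
python3 -c "
from h import *; import pickle
a,b=pickle.load(open('fr2.pkl','rb'))
s=sensors.sense(); r=rot(s['eef_rot']); P=s['position']
for e in (-.004,0,.004):
  for z in (-.034,-.005):
    print(e,z,proj(a,P+r.apply([[e+.031,0,z],[e-.031,0,z]])).round(1).tolist(), proj(b,P+r.apply([[e-.031,-.0055,z]])).round(1).tolist())
print(r.apply([1,0,0]))
go([.5927,.0457,.107])
"
```

```text
-0.004 -0.034 [[289.7, 184.2], [314.5, 180.8]] [[324.7, 176.7]]
-0.004 -0.005 [[289.8, 180.3], [314.1, 177.0]] [[326.4, 182.3]]
0 -0.034 [[288.1, 184.4], [312.9, 181.0]] [[323.5, 176.4]]
0 -0.005 [[288.3, 180.5], [312.5, 177.2]] [[325.2, 182.0]]
0.004 -0.034 [[286.5, 184.6], [311.3, 181.2]] [[322.3, 176.2]]
0.004 -0.005 [[286.7, 180.7], [311.0, 177.4]] [[324.0, 181.8]]
[-0.14533683  0.98938123 -0.00141144]
t 13.50 pos [0.5803 0.0463 0.1382] tiltz [ 0.422  0.061 -0.904] ydir [0.895 0.132 0.427] q [ 0.77  0.3  -1.05  2.14  0.66  0.48 -0.59] F [-0.4 -0.2 -0.5] w 0.0104 | delta [-0.023 -0.022  0.334]
```

```bash
cat >> h.py <<'E'
def tgt(off, M=(.6115,.0485,.065), e=.006, dx=0.):
    r=rot(sensors.sense()["eef_rot"]); go(np.array(M)+r.apply([-e,dx,-off]),[.896,.135,.423])
E
python3 -c "
from h import *
tgt(.032)"
```

```text
t 13.50 pos [0.5803 0.0463 0.1382] tiltz [ 0.422  0.061 -0.904] ydir [0.895 0.132 0.427] q [ 0.77  0.3  -1.05  2.14  0.66  0.48 -0.59] F [-0.4 -0.2 -0.5] w 0.0104 | delta [-0.082 -0.029  0.475] roll -0.001
```

```bash
python3 -m crank '[{"delta_pos":[-0.08,-0.03,0.25],"roll":0,"hand":0},{"delta_pos":[-0.08,-0.03,0.4],"roll":0,"hand":0},{"delta_pos":[-0.08,-0.03,0.47],"roll":0,"hand":0},{"delta_pos":[-0.08,-0.03,0.47],"roll":0,"hand":0}]' | head -2; python3 -c "
from h import *
tgt(.022)"; python3 -m crank '[{"delta_pos":[0,0,0.05],"roll":0,"hand":0},{"delta_pos":[0,0,0.1],"roll":0,"hand":0},{"delta_pos":[0,0,0.1],"roll":0,"hand":0}]' | sed -n '2p;4p'; python3 -c "
from h import *
tgt(.022)"
```

```text
t: 13.9
position: [0.6033, 0.0412, 0.1011]
t 13.90 pos [0.6033 0.0412 0.1011] tiltz [ 0.433  0.059 -0.899] ydir [0.89  0.131 0.437] q [ 0.63  0.38 -0.9   2.13  0.83  0.42 -0.73] F [-0.3 -0.3 -0.1] w 0.0102 | delta [ 0.002 -0.076  0.145] roll -0.001
position: [0.6075, 0.0412, 0.0914]
wrist_force: [1.1, 0.3, -0.4]
t 14.20 pos [0.6075 0.0412 0.0914] tiltz [ 0.432  0.059 -0.9  ] ydir [0.89  0.131 0.436] q [ 0.6   0.4  -0.87  2.12  0.87  0.41 -0.77] F [ 1.1  0.3 -0.4] w 0.0099 | delta [ 0.008 -0.07   0.04 ] roll -0.001
```

```bash
python3 -m crank '[{"delta_pos":[0,-0.03,-0.04],"roll":0,"hand":0},{"delta_pos":[0,-0.07,-0.04],"roll":0,"hand":0},{"delta_pos":[0,-0.07,-0.04],"roll":0,"hand":0},{"delta_pos":[0,-0.07,-0.04],"roll":0,"hand":0}]' | sed -n '2p;4p'; python3 -c "
from h import *
tgt(.03)
a=optics.grab_frame('top');b=optics.grab_frame('scene')
tgt(.03)
cv2.imwrite('pics/c6.png',np.hstack([cell(a,278,150,64,48),cell(b,292,160,64,48)]))
"
```

```text
position: [0.5992, 0.04, 0.0919]
wrist_force: [0.0, -0.4, 0.0]
t 14.60 pos [0.5992 0.04   0.0919] tiltz [ 0.432  0.059 -0.9  ] ydir [0.89  0.131 0.436] q [ 0.61  0.39 -0.88  2.14  0.87  0.4  -0.76] F [ 0.  -0.4  0. ] w 0.0103 | delta [0.008 0.003 0.   ] roll -0.001
t 14.70 pos [0.5995 0.0401 0.092 ] tiltz [ 0.433  0.059 -0.9  ] ydir [0.89  0.131 0.437] q [ 0.61  0.39 -0.88  2.14  0.87  0.4  -0.76] F [-0.4  0.4 -0.9] w 0.0098 | delta [ 0.007 -0.    -0.   ] roll -0.001
```

View pics/c6.png

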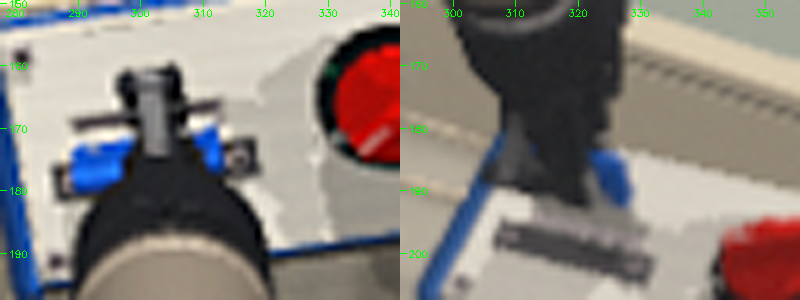

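The bar's ends line up with the gap's ends in the top view (bar cells 70–222, gap 72–221), so it is centred. Now I'll insert it and watch the force.

```bash
for i in 1 2; do python3 -m crank '[{"delta_pos":[0,0,0.04],"roll":0,"hand":0},{"delta_pos":[0,0,0.08],"roll":0,"hand":0},{"delta_pos":[0,0,0.08],"roll":0,"hand":0}]' | sed -n '4p'; python3 -c "
from h import *
tgt(.001)"; done
```

```text
wrist_force: [0.6, -0.6, -0.6]
t 15.00 pos [0.6034 0.0408 0.0844] tiltz [ 0.433  0.06  -0.9  ] ydir [0.89  0.131 0.437] q [ 0.59  0.4  -0.85  2.14  0.9   0.4  -0.79] F [ 0.6 -0.6 -0.6] w 0.0101 | delta [ 0.005 -0.003  0.204] roll -0.001
wrist_force: [3.3, 0.8, -1.1]
t 15.30 pos [0.6074 0.0417 0.078 ] tiltz [ 0.434  0.06  -0.899] ydir [0.889 0.132 0.438] q [ 0.56  0.42 -0.82  2.14  0.93  0.39 -0.82] F [ 3.3  0.8 -1.1] w 0.0103 | delta [ 0.001 -0.012  0.128] roll -0.001
```

```bash
for i in 1 2 3; do python3 -m crank '[{"delta_pos":[0,0,0.025],"roll":0,"hand":0},{"delta_pos":[0,0,0.05],"roll":0,"hand":0},{"delta_pos":[0,0,0.05],"roll":0,"hand":0}]' | sed -n '4p'; python3 -c "
from h import *
tgt(.001)"; done
```

```text
wrist_force: [5.1, 0.4, -1.4]
t 15.60 pos [0.6096 0.0418 0.0734] tiltz [ 0.434  0.06  -0.899] ydir [0.889 0.131 0.438] q [ 0.55  0.43 -0.81  2.13  0.95  0.38 -0.84] F [ 5.1  0.4 -1.4] w 0.0104 | delta [ 0.004 -0.012  0.078] roll -0.001
wrist_force: [6.1, 1.4, 0.0]
t 15.90 pos [0.6118 0.042  0.069 ] tiltz [ 0.434  0.06  -0.899] ydir [0.889 0.131 0.438] q [ 0.53  0.43 -0.79  2.13  0.97  0.37 -0.85] F [6.1 1.4 0. ] w 0.0101 | delta [ 0.004 -0.012  0.029] roll -0.001
wrist_force: [0.2, 0.5, 9.9]
t 16.20 pos [0.6137 0.0423 0.065 ] tiltz [ 0.434  0.059 -0.899] ydir [0.889 0.132 0.438] q [ 0.52  0.44 -0.78  2.13  0.98  0.37 -0.87] F [0.2 0.5 9.9] w 0.0100 | delta [ 0.005 -0.012 -0.016] roll -0.001
```

```bash
python3 -m crank '[{"delta_pos":[0,0,-0.02],"roll":0,"hand":0.3},{"delta_pos":[0,0,-0.02],"roll":0,"hand":0.3},{"delta_pos":[0,0,-0.02],"roll":0,"hand":0.3},{"delta_pos":[0,0,-0.3],"roll":0,"hand":0.3},{"delta_pos":[0,0,-0.6],"roll":0,"hand":0.1},{"delta_pos":[0,0,-0.6],"roll":0,"hand":0},{"delta_pos":[0,0,-0.6],"roll":0,"hand":0},{"delta_pos":[0,0,-0.6],"roll":0,"hand":0}]' | sed -n '4,5p'; python3 -c "
from h import *
tgt(.045,e=0)"
```

```text
wrist_force: [-0.4, 0.0, -0.2]
grip_width: 0.0003
t 17.00 pos [0.5862 0.038  0.1167] tiltz [ 0.43   0.059 -0.901] ydir [0.891 0.131 0.434] q [ 0.71  0.34 -0.97  2.15  0.75  0.44 -0.66] F [-0.4  0.  -0.2] w 0.0003 | delta [0.07  0.014 0.131] roll -0.001
```

Now I'll nudge the bar down from the top with shut fingers to seat its shoulders.

```bash
python3 -m crank '[{"delta_pos":[0.07,0.01,0.07],"roll":0,"hand":0},{"delta_pos":[0.07,0.01,0.15],"roll":0,"hand":0},{"delta_pos":[0.07,0.01,0.18],"roll":0,"hand":0},{"delta_pos":[0.07,0.01,0.21],"roll":0,"hand":0},{"delta_pos":[0.07,0.01,0.21],"roll":0,"hand":0}]' | sed -n '4p'; python3 -c "
from h import *
tgt(.035,e=0)"
```

```text
wrist_force: [0.3, 0.2, -0.6]
t 17.50 pos [0.5956 0.0469 0.0987] tiltz [ 0.431  0.059 -0.9  ] ydir [0.891 0.131 0.435] q [ 0.62  0.37 -0.9   2.14  0.84  0.42 -0.75] F [ 0.3  0.2 -0.6] w 0.0002 | delta [-0.005 -0.002  0.023] roll -0.001
```

```bash
for i in 1 2 3; do python3 -m crank '[{"delta_pos":[0,0,0.01],"roll":0,"hand":0},{"delta_pos":[0,0,0.02],"roll":0,"hand":0}]' | sed -n '2p;4p'; done; python3 -c "
from h import *
tgt(.035,e=0)"
```

```text
position: [0.5969, 0.0468, 0.0978]
wrist_force: [-0.1, -1.2, 0.4]
position: [0.5977, 0.0468, 0.096]
wrist_force: [-0.3, 0.5, 0.1]
position: [0.5983, 0.0472, 0.0948]
wrist_force: [-15.3, -1.1, 22.9]
t 18.10 pos [0.5983 0.0472 0.0948] tiltz [ 0.432  0.058 -0.9  ] ydir [0.89  0.132 0.436] q [ 0.6   0.38 -0.88  2.14  0.86  0.41 -0.77] F [-15.3  -1.1  22.9] w 0.0003 | delta [-0.004 -0.01  -0.024] roll -0.001
```

```bash
python3 -m crank '[{"delta_pos":[0,0,-0.4],"roll":0,"hand":0},{"delta_pos":[0,0,-0.8],"roll":0,"hand":0.2},{"delta_pos":[0,-0.5,-1],"roll":0,"hand":0.5},{"delta_pos":[0,-1,-1],"roll":0,"hand":0.5},{"delta_pos":[0,-1,-1],"roll":0,"hand":0.5}]' | sed -n '2p;4p'; cat > rect2.py <<'E'
from rect import *
a=optics.grab_frame('top');b=optics.grab_frame('scene'); pickle.dump((a,b),open('fr3.pkl','wb'))
A=np.vstack([rect(a,.014,-.03,.05,-.1,.01,2600),rect(b,.014,-.03,.05,-.1,.01,2600)])
B=np.vstack([rect(a,0,-.03,.05,.01,.1,2600),rect(b,0,-.03,.05,.01,.1,2600)])
cv2.imwrite('pics/c7.png',np.hstack([B,A]))
go([.6,0,.2])
E
python3 rect2.py
```

```text
position: [0.4694, 0.0291, 0.1419]
wrist_force: [-0.3, 1.3, -0.8]
t 18.70 pos [0.4662 0.0279 0.1398] tiltz [ 0.424  0.056 -0.904] ydir [0.894 0.131 0.428] q [ 1.2  -0.04 -1.3   2.36 -0.13  0.35  0.14] F [ 0.3  0.5 -0.7] w 0.0427 | delta [-0.47   1.418  0.007]
```

View pics/c7.png

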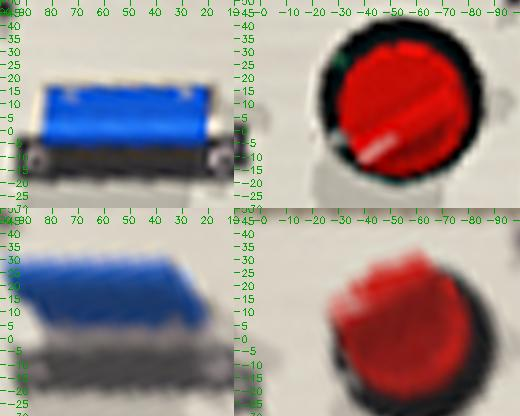

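The bar sits flush: its lower edge is at x ≈ 5 mm and its ends at y ≈ 20–82 mm, with no tang showing. The knob axis is at about in-plane (6.5, −55) mm and its grip bar points to the white dot, about 33° below "left".

```bash
cat > kn.py <<'E'
import sys
from fit import *
p=np.load("head.npy"); off,ang=float(sys.argv[1]),np.radians(float(sys.argv[2]))
# ang: bar direction, degrees clockwise from 'left' seen from outside; finger line perpendicular
f0=face(p,[0,0])[0]; ex=face(p,[1,0])[0]-f0; ey=face(p,[0,1])[0]-f0
yd=ex*np.cos(ang)-ey*np.sin(ang)
K=[.0065,-.055]
print("knob",face(p,K,.014).round(4)); go(face(p,K,off)[0],yd)
E
python3 kn.py .06 -33
```

```text
knob [[ 0.6182 -0.0567  0.0775]]
t 18.70 pos [0.4662 0.0279 0.1398] tiltz [ 0.424  0.056 -0.904] ydir [0.894 0.131 0.428] q [ 1.2  -0.04 -1.3   2.36 -0.13  0.35  0.14] F [ 0.3  0.5 -0.7] w 0.0427 | delta [-1.054  0.985  0.7  ] roll -0.184
```

```bash
python3 -m crank '[{"delta_pos":[-0.3,0.3,0],"roll":-0.04,"hand":0.4},{"delta_pos":[-0.6,0.6,0],"roll":-0.08,"hand":0.4},{"delta_pos":[-0.9,0.9,0.1],"roll":-0.13,"hand":0.4},{"delta_pos":[-1,0.98,0.3],"roll":-0.184,"hand":0.4},{"delta_pos":[-1,0.98,0.5],"roll":-0.184,"hand":0.4},{"delta_pos":[-1,0.98,0.5],"roll":-0.184,"hand":0.4}]' | sed -n '2p;4p'; python3 kn.py .06 -33
```

```text
position: [0.5948, -0.0524, 0.1383]
wrist_force: [-0.7, 0.9, 0.2]
knob [[ 0.6182 -0.0567  0.0775]]
t 19.30 pos [ 0.5948 -0.0524  0.1383] tiltz [ 0.427  0.065 -0.902] ydir [0.667 0.651 0.363] q [ 1.    0.37 -1.09  2.1   0.57  0.48  0.28] F [-0.7  0.9  0.2] w 0.0341 | delta [-0.035 -0.089  0.185] roll -0.000
```

```bash
python3 -m crank '[{"delta_pos":[-0.035,-0.09,0.1],"roll":0,"hand":0.4},{"delta_pos":[-0.035,-0.09,0.18],"roll":0,"hand":0.4},{"delta_pos":[-0.035,-0.09,0.18],"roll":0,"hand":0.4}]' | sed -n '4p'; python3 kn.py .019 -33;  python3 -c "
from h import *
a=optics.grab_frame('top');b=optics.grab_frame('scene')
cv2.imwrite('pics/c8.png',np.hstack([cell(a,308,140,64,48),cell(b,316,165,64,48)]))
"
```

```text
wrist_force: [0.5, 0.1, -0.0]
knob [[ 0.6182 -0.0567  0.0775]]
t 19.60 pos [ 0.5978 -0.0607  0.121 ] tiltz [ 0.429  0.062 -0.901] ydir [0.667 0.651 0.362] q [ 0.96  0.39 -1.03  2.1   0.62  0.44  0.25] F [ 0.5  0.1 -0. ] w 0.0342 | delta [0.009 0.005 0.432] roll -0.000
```

View pics/c8.png

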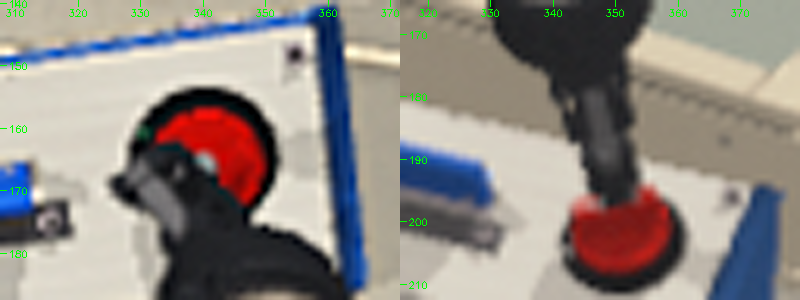

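The near finger lies centred in front of the grip bar, so I'll descend astride it.

```bash
python3 -m crank '[{"delta_pos":[0,0,0.1],"roll":0,"hand":0.4},{"delta_pos":[0,0,0.2],"roll":0,"hand":0.4},{"delta_pos":[0,0,0.28],"roll":0,"hand":0.4},{"delta_pos":[0,0,0.28],"roll":0,"hand":0.4}]' | sed -n '4p'; python3 kn.py .019 -33; python3 -m crank '[{"delta_pos":[0,0,0.05],"roll":0,"hand":0.4},{"delta_pos":[0,0,0.12],"roll":0,"hand":0.4},{"delta_pos":[0,0,0.12],"roll":0,"hand":0.4}]' | sed -n '4p'; python3 kn.py .019 -33
```

```text
wrist_force: [-0.8, 0.1, -0.0]
knob [[ 0.6182 -0.0567  0.0775]]
t 20.10 pos [ 0.6102 -0.0582  0.0962] tiltz [ 0.429  0.062 -0.901] ydir [0.666 0.652 0.362] q [ 0.86  0.43 -0.93  2.1   0.71  0.4   0.17] F [-0.8  0.1 -0. ] w 0.0343 | delta [ 0.007 -0.004  0.153] roll 0.000
wrist_force: [0.4, 0.2, -0.7]
knob [[ 0.6182 -0.0567  0.0775]]
t 20.40 pos [ 0.6154 -0.0577  0.0851] tiltz [ 0.429  0.062 -0.901] ydir [0.666 0.652 0.362] q [ 0.82  0.45 -0.89  2.09  0.74  0.39  0.14] F [ 0.4  0.2 -0.7] w 0.0341 | delta [ 0.008 -0.002  0.031] roll 0.000
```

```bash
python3 -m crank '[{"delta_pos":[0.005,0,0],"roll":0,"hand":0.1},{"delta_pos":[0.005,0,0],"roll":0,"hand":0},{"delta_pos":[0.005,0,0],"roll":0,"hand":0},{"delta_pos":[0.005,0,0],"roll":0,"hand":0}]' 25 | sed -n '4,6p'; python3 kn.py .014 -33; python3 -m crank '[{"delta_pos":[0,0,0.04],"roll":0,"hand":0},{"delta_pos":[0,0,0.08],"roll":0,"hand":0},{"delta_pos":[0,0,0.08],"roll":0,"hand":0}]' 25 | sed -n '4,6p'; python3 kn.py .014 -33
```

```text
wrist_force: [-2.4, -0.4, 1.0]
grip_width: 0.0108
gripper_force: 28.3
knob [[ 0.6182 -0.0567  0.0775]]
t 20.80 pos [ 0.615  -0.0573  0.0856] tiltz [ 0.43   0.062 -0.901] ydir [0.666 0.651 0.363] q [ 0.82  0.45 -0.89  2.1   0.74  0.39  0.14] F [-2.4 -0.4  1. ] w 0.0108 | delta [ 0.005 -0.004  0.087] roll 0.000
wrist_force: [-13.4, -0.9, 18.0]
grip_width: 0.0116
gripper_force: 31.7
knob [[ 0.6182 -0.0567  0.0775]]
t 21.10 pos [ 0.6183 -0.057   0.0793] tiltz [ 0.429  0.06  -0.901] ydir [0.667 0.652 0.361] q [ 0.79  0.46 -0.87  2.09  0.77  0.38  0.12] F [-13.4  -0.9  18. ] w 0.0116 | delta [ 0.008 -0.005  0.016] roll 0.000
```

Axial force of 22 N with 6–7 mm of travel means the knob is fully in. I'll hold the push and turn clockwise (+roll).

```bash
python3 -m crank '[{"delta_pos":[0,0,0.01],"roll":0.04,"hand":0},{"delta_pos":[0,0,0.01],"roll":0.08,"hand":0},{"delta_pos":[0,0,0.01],"roll":0.12,"hand":0},{"delta_pos":[0,0,0.01],"roll":0.16,"hand":0},{"delta_pos":[0,0,0.01],"roll":0.2,"hand":0},{"delta_pos":[0,0,0.01],"roll":0.2,"hand":0}]' 30 | sed -n '4,6p'; python3 kn.py .014 34; python3 -c "
from workcell import sensors;print(sensors.sense()['wrist_torque'])"
```

```text
wrist_force: [-22.4, -1.2, 28.9]
grip_width: 0.0114
gripper_force: 33.4
knob [[ 0.6182 -0.0567  0.0775]]
t 21.70 pos [ 0.6177 -0.0575  0.0788] tiltz [ 0.428  0.058 -0.902] ydir [0.898 0.082 0.432] q [ 0.68  0.41 -0.72  2.1   0.59  0.33 -0.37] F [-22.4  -1.2  28.9] w 0.0114 | delta [ 0.008 -0.     0.014] roll 0.172
[-0.01121315  2.19287061  0.13065178]
```

```bash
python3 -m crank '[{"delta_pos":[0,0,-0.005],"roll":0.04,"hand":0},{"delta_pos":[0,0,-0.005],"roll":0.08,"hand":0},{"delta_pos":[0,0,-0.005],"roll":0.12,"hand":0},{"delta_pos":[0,0,-0.005],"roll":0.16,"hand":0},{"delta_pos":[0,0,-0.005],"roll":0.195,"hand":0},{"delta_pos":[0,0,-0.005],"roll":0.195,"hand":0}]' 30 | sed -n '4,6p'; python3 kn.py .014 34; python3 -c "
from workcell import sensors;print(sensors.sense()['wrist_torque'])"
```

```text
wrist_force: [-18.3, -0.9, 22.8]
grip_width: 0.0113
gripper_force: 32.6
knob [[ 0.6182 -0.0567  0.0775]]
t 22.30 pos [ 0.6168 -0.0574  0.0785] tiltz [ 0.427  0.059 -0.903] ydir [ 0.793 -0.504  0.342] q [ 0.56  0.38 -0.58  2.1   0.41  0.3  -0.82] F [-18.3  -0.9  22.8] w 0.0113 | delta [0.009 0.004 0.015] roll -0.023
[-0.02918948  2.13195181  0.21085508]
```

Turned 71° in total. I'll ease back so it springs out while I still hold the angle, then open and withdraw.

```bash
python3 -m crank '[{"delta_pos":[0,0,-0.03],"roll":0,"hand":0},{"delta_pos":[0,0,-0.07],"roll":0,"hand":0},{"delta_pos":[0,0,-0.09],"roll":0,"hand":0},{"delta_pos":[0,0,-0.09],"roll":0,"hand":0}]' 20 | sed -n '2p;4,6p'; python3 -m crank '[{"delta_pos":[0,0,0],"roll":0,"hand":0.4},{"delta_pos":[0,0,0],"roll":0,"hand":0.4},{"delta_pos":[0,0,0],"roll":0,"hand":0.4},{"delta_pos":[0,0,-0.3],"roll":0,"hand":0.4},{"delta_pos":[0,0,-0.7],"roll":0,"hand":0.4},{"delta_pos":[0,-0.5,-1],"roll":0,"hand":0.4},{"delta_pos":[0,-1,-1],"roll":0,"hand":0.4},{"delta_pos":[0,-1,-1],"roll":0,"hand":0.4}]' | sed -n '1,4p'; python3 rect2.py; mv pics/c7.png pics/c9.png
```

```text
position: [0.6139, -0.0576, 0.0844]
wrist_force: [1.9, 0.4, -6.3]
grip_width: 0.011
gripper_force: 27.8
t: 23.5
position: [0.4858, -0.0119, 0.1385]
eef_rot: [0.083, 0.842, 0.493, 0.202]
wrist_force: [-0.6, -0.8, -0.8]
t 23.60 pos [ 0.4912 -0.013   0.1413] tiltz [ 0.429  0.06  -0.901] ydir [ 0.793 -0.502  0.344] q [ 0.92  0.04 -0.95  2.32 -0.05  0.36 -0.5 ] F [ 0.2 -0.9  0.7] w 0.0342 | delta [ 0.736  1.    -0.055]
```

View pics/c9.png

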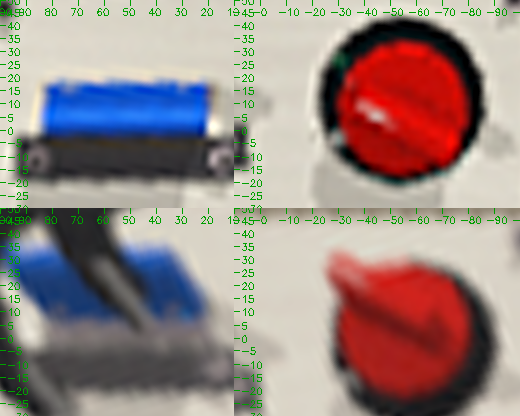

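```bash
python3 - <<'E'
from fit import *
p=np.load("head.npy")
def ang(f):
    k=4000;xs=np.linspace(.05,-.04,360);ys=np.linspace(-.01,-.1,360);yy,xx=np.meshgrid(ys,xs)
    out=[]
    for off in (.037,):
        uv=proj(f,face(p,np.c_[xx.ravel(),yy.ravel()],off)).astype(np.float32)
        m=cv2.remap(f["img"],uv[:,0].reshape(360,360),uv[:,1].reshape(360,360),cv2.INTER_LINEAR).astype(int)
        disk=np.hypot(xx-.0065,yy+.055)<.026
        w=disk&(m[...,2]>190)&(m[...,1]>100)&(m[...,0]>100)&(np.hypot(xx-.0065,yy+.055)<.021)
        if w.sum()<20: out.append(None);continue
        X,Y=xx[w],yy[w];c=(X.mean(),Y.mean());v=np.linalg.svd(np.c_[X-c[0],Y-c[1]],full_matrices=False)[2][0]
        out.append((w.sum(),np.round(c,4),round(np.degrees(np.arctan2(c[0]-.0065,c[1]+.055)),1),round(np.degrees(np.arctan(v[0]/v[1])),1)))
    return out
for n in("fr.pkl","fr3.pkl"):
    A=pickle.load(open(n,"rb"));print(n,[ang(f) for f in A])
E
```

```text
fr.pkl [[(np.int64(181), array([-0.0004, -0.0428]), np.float64(-29.6), np.float64(-33.2))], [(np.int64(9105), array([ 0.0152, -0.0495]), np.float64(57.7), np.float64(-32.2))]]
fr3.pkl [[(np.int64(347), array([ 0.0135, -0.0435]), np.float64(31.2), np.float64(29.9))], [(np.int64(6981), array([ 0.0182, -0.0521]), np.float64(76.0), np.float64(-17.0))]]
```

The pointer moved about 61–63°, which is marginal against the 63° threshold. I'll check from the skirt's rim in the scene view whether the knob is back out to its original height.

```bash
python3 - <<'E'
from fit import *
A0=pickle.load(open("fr.pkl","rb"));A1=pickle.load(open("fr3.pkl","rb"))
p=np.load("head.npy")
P0=face(p,[.0065,-.055],.014);P1=face(p,[.0065,-.055],.0085)
for i in (0,1): print("shift if 5.5mm in",(proj(A0[i],P1)-proj(A0[i],P0)).round(2))
def rim(f,cols):
    o=[]
    for u in cols:
        r=f["img"][195:216,u,2].astype(float)-f["img"][195:216,u,1]
        th=50; k=np.where(r>th)[0].max(); o.append(195+k+(r[k]-th)/(r[k]-r[k+1]))
    return np.array(o)
c=range(344,358)
print((rim(A1[1],c)-rim(A0[1],c)).round(2))
E
```

```text
shift if 5.5mm in [[-0.17 -0.62]]
shift if 5.5mm in [[0.22 0.97]]
[ 0.07  0.06  0.03  0.08  0.09  0.05  0.09  0.06  0.04  0.08  0.02  0.09
 -0.01  0.08]
```

The rim shifted only 0.06 px, against 0.97 px if the knob were still pressed. So the knob is back out beyond the stop, which means it is locked. The bar is seated and clamped, and the arm is clear.

```bash
python3 -c "
from workcell import order;print(order.hand_in())"
```

```text
the job is handed in; nothing more can be done
None
```

The blue flood bar is seated in the head's slot and the clamp knob is turned past its stop and sprung back out; the job is handed in at about 24 s of the 51 s allowed, judged from camera images because the joint angles can't be read directly.

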